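# Fetch the wood blank from behind the tins

## Task

Fetch the wood blank that lies on the storage rack behind the two tins: first stand both tins on the side board, then lay the blank flat in the middle of the stop board's bed with its long side along the fence, and only after that put each tin back on the rack where it stood before. Keep the tins upright, and leave the low wax tin and the sanding block alone.

Things in the scene. Friction and masses are not known exactly. Their poses are not given: they have to be found in the camera images.
- rack: fixed wooden storage rack, base 180 x 210 mm, top at z = 12 mm. Origin at bench level; at yaw 0 its +x points away from the robot, y left. Two cork pads (diameter 74, top z = 14 mm) centred at x = -50, y = +46 and -46 mm each carry one tin, either way round; the blank lies behind, around x = 13, y = 0. A back rail, top z = 38 mm, has its near face at x = 73 mm
- brush_tin: tall, pale grey, open, empty brush tin: diameter 68 mm, 105 mm high, origin at the centre of its underside, z up. It starts on one of the rack's cork pads (the tin full of brushes at the back left of the bench is another one, not meant)
- stain_tin: dark brown closed stain tin: diameter 56 mm, 63 mm high, origin at the centre of its underside, z up. It starts on the rack's other cork pad (a like tin at the back left of the bench is not meant)
- blank: plain light wood blank (offcut), x 42 mm, y (long side) 85 mm, 24 mm high, origin at the centre of its underside, z up; it lies flat on the rack's base, close behind both tins, so that no finger fits between it and the tins; its top (36 mm above the bench) is lower than the tins
- side_board: side board, fixed: plain flat board without a fence, 241 mm (its x) by 130 mm (its y), 12 mm thick, origin at the centre of its underside; empty at the start, room for both tins side by side along its x
- stop_board: stop board, fixed: board with a fence along one edge. Origin at bench level under the middle of the free bed; the bed's top is at z = 18 mm, free from x = -70 to +70 and y = -95 to +95 mm; the fence runs along y from x = 70 to 90 mm, top at z = 40 mm
- wax_tin: low mustard-yellow wax tin, diameter 72 mm, 41 mm high, origin at the centre of its underside; standing on the bench in front of the rack; to be left alone
- sanding_block: cork sanding block wrapped in abrasive, x 62, y 105 mm, 31 mm high, origin at the centre of its underside; lying on the bench behind the rack; to be left alone
Not all that is in view belongs to the job. What is shaped like the stain_tin but blue or green is not meant. There is more than one size of the brush_tin; the one meant has the size given above.

How it is judged:
By the outcome, as a careful person would: the job done as asked, in the order asked, and still so for the second after the job is handed in, with the robot touching nothing.
It also fails if it takes over 128 s, if anything falls off the work surface, if the arm or the gripper's body presses on something with over 40 N, if the wrist force passes 120 N, or if a joint passes its speed limit or range.

## Robot

A 6-joint arm with a two-finger parallel gripper is mounted at the origin on a cart in front of the work surface, level with it; the furniture and walls round the work are solid. World frame = base frame: x ahead of the robot, y to its left, z up, the work surface at z = 0. Lengths are in m, angles in rad, forces in N, time in s.
With the tool pointing down it reaches from about 0.35 to 0.725 m from the base axis. Payload 4.3 kg.
Tool frame: the origin (TCP) lies midway between the tips of the shut fingers; the grasp point (between the pads) lies env.grip_depth behind it (env.grip_depth is the distance from the TCP to the grasp point, in m); z points along the fingers, y is the line along which they close (so a half turn about z gives the same grasp; the last joint's range is limited). The gripper opens to 85 mm and grips with 20 to 120 N. Pads are 22 mm wide; open, the fingers measure 114 mm over their backs; the gripper's body (76 mm by 85 mm) begins 54 mm behind the grasp point. The pads swing forward as they close: fully open they stand 13 mm farther back than shut.
Start: joints at [1.226, 0.377, 0.081, 1.274, 0, 1.46], TCP at [0.134, 0.559, 0.231] pointing down, gripper open.
Joint ranges: [-2.72, 2.72], [-0.84, 1.66], [-1.02, 1.22], [-1.77, 2.12], [-1.37, 1.28], [-3.14, 3.14]. Speed limits (rad/s): [2.57, 2.57, 3.14, 3.14, 3.14, 3.14].

## Interface

Orientations are given as a unit quaternion [x, y, z, w].
In Python, from workcell import env, cams, order gives the robot as it stands.
- The arm moves only by the tool step_arm, never from a script. Its argument "targets" is a list of rows, each a list of 3 entries, a list of its own where there are three numbers: the turn, a rotation vector about the tool's x, y, z as a fraction of full scale, then the shift along the tool's x, y, z as a fraction of full scale, then the opening, from -1 (shut) to 1 (fully open). A call has 1 to 12 rows; each row shifts and turns the commanded pose from where the row before left it, along the tool's axes as they then stand; what a row does not reach is not made up. Full scale, the value 1, is 0.05 m for a shift and 45 degrees for a turn. A row lasts 1/8 s, in which the tool goes at most 62.5 mm and 10.7 degrees, less where a joint would pass 70% of its speed; a pose out of reach is approached as far as the arm can. A call with a number of a shift or a turn outside -1 to 1 is refused whole. A call with a gripper value outside its range is refused whole. The fingers move at their own pace and stop on an object; "force" is the grip in N (left out, the last holds). Time passes only in rows, so rows that do not move let the fingers close. It gives the time, the measured TCP pose, the force, the opening and the grip force at its end, in the units of the state.
- env.get_obs(): the state, without advancing time (a new reading comes with each control period).
- cams.capture(name): name is "scene" or "side" or "wrist"; returns the picture (384x512x3 uint8, red, green, blue); there is no depth.
- cams.camera_model(name): a dict with "fx", "fy", "cx", "cy" (pixels), "R" (3x3) and "t" (3): a world point X has camera coordinates R X + t; the wrist camera has in their place "hand_eye" (4x4, takes a point from camera to tool coordinates, whose origin is the TCP and whose axes are the flange's). Camera axes: x right, y down, z forward; pixel columns grow to the right and rows downward; lengths in m; the calibration is good to about 2 mm. A picture is of the moment at which its call begins: read the wrist's pose just before it. camera_model takes no time and is no camera call.
- order.job_done(): hands the job in; it is judged then, once.
The state is a dict: "clock": time; "joint_positions": joint angles; "joint_velocities": joint speeds; "joint_torque": joint torques, N m; "tcp_pos": TCP position; "tool_rot": TCP orientation; "ft_force": force on the tool from outside, world axes, zero at the start; "torque": the same for the moment, N m; "grip_width": finger opening in m; "gripper_force": force on a finger pad.
Only numpy, scipy, OpenCV 4.12 (cv2) and the standard library are available. Lean on these libraries where they do the work, as an engineer would, in place of code of your own. Each camera call takes 0.05 s, during which the arm holds its last target. There are 200 camera calls.

## Working session

There is one attempt and no reset: what is moved stays moved. The work goes in short steps, Python scripts to look and compute and a tool call to move; the robot and the scene stay as the last step left them, time stands still between calls to the robot, and variables do not carry over. Pictures are saved under pics/ and viewed, at most 14 in all, crops included, and the job is handed in when it is done.

Besides the shell and the picture viewer there is one more tool, called after "Call:" as a command line: name --argument value ..., lists and objects as JSON in quotes. step_arm: Moves the arm, as the interface text tells. Shift numbers are shares of 0.05 m and turn numbers shares of 45 degrees, none past 1 either way. Its arguments: {"type":"object","properties":{"targets":{"type":"array","items":{"type":"array"}},"force":{"type":"number"}},"required":["targets"]}

```bash
ls; mkdir -p pics; python3 - <<'E'
from workcell import env,cams,order
import cv2,numpy as np
o=env.get_obs(); print({k:np.round(v,4) for k,v in o.items()}, env.grip_depth)
for n in ("scene","side","wrist"):
    m=cams.camera_model(n); print(n,{k:np.round(v,4).tolist() for k,v in m.items()})
    cv2.imwrite(f"pics/{n}0.png",cams.capture(n)[:,:,::-1])
E
```

```text
pics
{'clock': np.float64(0.0), 'joint_positions': array([ 1.2257,  0.3781,  0.0796,  1.2744, -0.    ,  1.4605]), 'joint_velocities': array([ 0.0006, -0.0004, -0.    ,  0.0004,  0.0032,  0.0004]), 'joint_torque': array([ 2.00000e-04, -4.63602e+01,  2.69877e+01,  2.07000e-02,
        0.00000e+00,  0.00000e+00]), 'tcp_pos': array([0.1335, 0.5586, 0.2304]), 'tool_rot': array([ 1.171e-01,  9.931e-01, -1.000e-03, -2.000e-04]), 'ft_force': array([ 0.9163, -0.3458,  0.048 ]), 'torque': array([ 0.009 , -0.0564, -0.014 ]), 'gripper_force': np.float64(0.0), 'grip_width': np.float64(0.0854)} 0.0187
scene {'fx': 431.638, 'fy': 431.638, 'cx': 252.8453, 'cy': 198.8951, 'R': [[0.843, -0.5377, -0.0173], [-0.385, -0.5805, -0.7175], [0.3757, 0.6115, -0.6964]], 't': [-0.5013, 0.2216, 1.1733]}
side {'fx': 491.275, 'fy': 491.275, 'cx': 261.7067, 'cy': 192.2472, 'R': [[0.9874, -0.1577, 0.0146], [-0.0448, -0.3662, -0.9295], [0.1519, 0.9171, -0.3687]], 't': [-0.5471, 0.0374, 1.4671]}
wrist {'fx': 300.6844, 'fy': 300.6844, 'cx': 256.009, 'cy': 192.7645, 'hand_eye': [[-0.0007, -0.9635, -0.2676, 0.0692], [1.0, -0.0008, 0.0003, 0.0014], [-0.0005, -0.2676, 0.9635, -0.1428], [0.0, 0.0, 0.0, 1.0]]}
```

View pics/scene0.png

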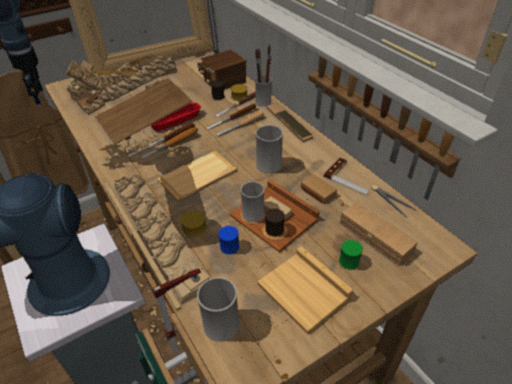

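View pics/side0.png

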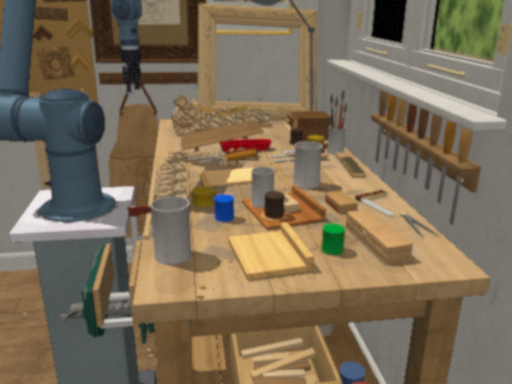

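```bash
cat > h.py <<'E'
from workcell import env,cams,order
import cv2,numpy as np
from scipy.spatial.transform import Rotation as Ro
def ray(n,uv,pose=None):
    m=cams.camera_model(n); d=np.array([(uv[0]-m["cx"])/m["fx"],(uv[1]-m["cy"])/m["fy"],1.])
    if n=="wrist":
        H=np.array(m["hand_eye"]); R=Ro.from_quat(pose[1]).as_matrix()
        return R@H[:3,3]+pose[0], R@H[:3,:3]@d
    R=np.array(m["R"]); return -R.T@np.array(m["t"]), R.T@d
def onz(n,uv,z,pose=None):
    c,d=ray(n,uv,pose); return c+d*(z-c[2])/d[2]
def proj(n,X,pose=None):
    m=cams.camera_model(n); X=np.atleast_2d(X)
    if n=="wrist":
        H=np.array(m["hand_eye"]); T=np.eye(4); T[:3,:3]=Ro.from_quat(pose[1]).as_matrix(); T[:3,3]=pose[0]
        W=np.linalg.inv(T@H); R,t=W[:3,:3],W[:3,3]
    else: R,t=np.array(m["R"]),np.array(m["t"])
    P=X@R.T+t; return np.c_[P[:,0]/P[:,2]*m["fx"]+m["cx"],P[:,1]/P[:,2]*m["fy"]+m["cy"]]
def tri(rays):
    A=np.zeros((3,3));b=np.zeros(3)
    for c,d in rays:
        d=d/np.linalg.norm(d);M=np.eye(3)-np.outer(d,d);A+=M;b+=M@c
    return np.linalg.solve(A,b)
def pose():
    o=env.get_obs(); return np.array(o["tcp_pos"]),np.array(o["tool_rot"])
def step(target,yaw=None):
    "fractions from now to TCP target, tool axes, for the shift total (units of 0.05 m)"
    p,q=pose(); return Ro.from_quat(q).inv().apply(np.array(target)-p)/0.05
E
python3 - <<'E'
from h import *
im=cv2.imread("pics/scene0.png"); cv2.imwrite("pics/s1.png",cv2.resize(im[130:340,150:370],None,fx=2.8,fy=2.8,interpolation=cv2.INTER_CUBIC))
for n,uv,z in [("brush",(252,217),.014),("stain",(275,233),.014),("rackL",(232,213),.012),("rackN",(276,247),.012),("rackR",(320,213),.03),("stopL",(260,287),.018),("stopN",(310,326),.018),("stopR",(352,293),.04),("sbL",(163,181),.012),("sbN",(182,198),.012),("sbR",(237,172),.012),("sbF",(211,152),.012),("wax",(193,230),0)]:
    print(n,onz("scene",uv,z).round(3))
E
```

```text
brush [ 0.537 -0.086  0.014]
stain [ 0.558 -0.178  0.014]
rackL [ 0.495 -0.037  0.012]
rackN [ 0.532 -0.222  0.012]
rackR [ 0.708 -0.198  0.03 ]
stopL [ 0.417 -0.313  0.018]
stopN [ 0.457 -0.473  0.018]
stopR [ 0.592 -0.467  0.04 ]
sbL [0.379 0.219 0.012]
sbN [0.396 0.109 0.012]
sbR [0.608 0.121 0.012]
sbF [0.587 0.267 0.012]
wax [ 0.367 -0.023  0.   ]
```

View pics/s1.png

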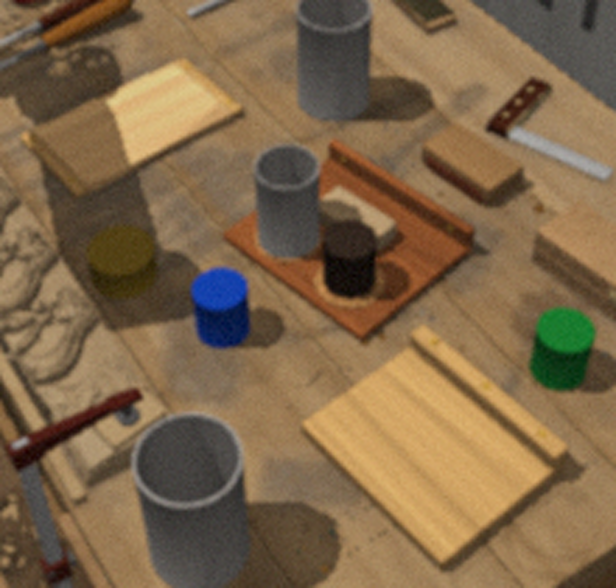

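Call:
step_arm --targets '[[[0,0,0],[-0.75,-0.85,-0.2],1],[[0,0,0],[-0.75,-0.85,-0.2],1],[[0,0,0],[-0.75,-0.85,-0.2],1],[[0,0,0],[-0.75,-0.85,-0.2],1],[[0,0,0],[-0.75,-0.85,-0.2],1],[[0,0,0],[-0.75,-0.85,-0.2],1],[[0,0,0],[-0.75,-0.85,-0.2],1],[[0,0,0],[-0.75,-0.85,-0.2],1],[[0,0,0],[-0.75,-0.85,-0.2],1],[[0,0,0],[-0.75,-0.85,-0.2],1],[[0,0,0],[0,0,0],1],[[0,0,0],[0,0,0],1]]'

```text
clock: 1.65
tcp_pos: [0.3992, 0.0588, 0.3309]
tool_rot: [0.117, 0.993, 0.0, -0.001]
ft_force: [-0.3, 1.1, -0.1]
grip_width: 0.0853
gripper_force: 0.0
```

```bash
python3 - <<'E'
from h import *
p=pose(); print(p)
a=cams.capture("wrist"); cv2.imwrite("pics/w1.png",a[:,:,::-1]); np.savez("w1.npz",p=p[0],q=p[1])
cv2.imwrite("pics/w1b.png",cv2.resize(a[::-1,::-1,::-1],None,fx=1.5,fy=1.5,interpolation=cv2.INTER_CUBIC))
E
```

```text
(array([0.3991668 , 0.0588131 , 0.33093897]), array([ 1.17453503e-01,  9.93078190e-01,  2.31268914e-04, -5.73972993e-04]))
```

View pics/w1b.png

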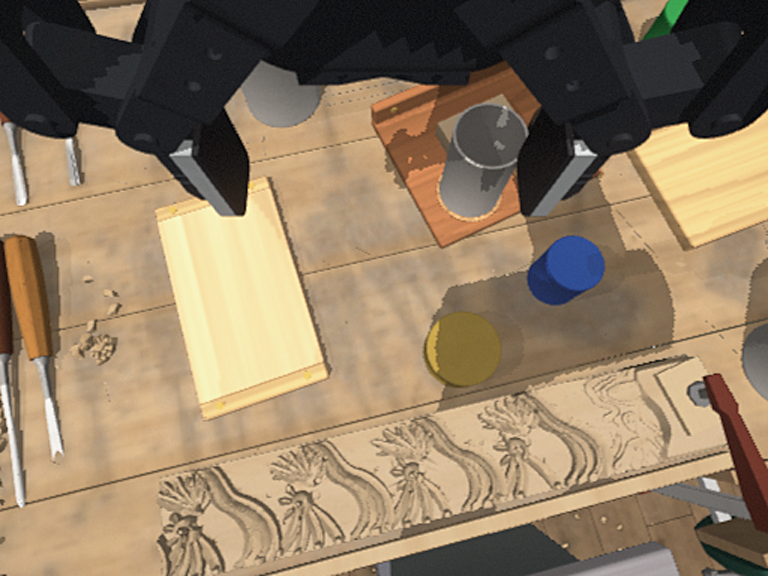

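Call:
step_arm --targets '[[[0,0,0],[-0.1,-0.9,-0.2],1],[[0,0,0],[-0.1,-0.9,-0.2],1],[[0,0,0],[-0.1,-0.9,-0.2],1],[[0,0,0],[-0.1,-0.9,-0.2],1],[[0,0,0],[-0.1,-0.9,0],1],[[0,0,-0.19],[0,0,0],1],[[0,0,-0.19],[0,0,0],1],[[0,0,-0.19],[0,0,0],1],[[0,0,0],[0,0,0],1],[[0,0,0],[0,0,0],1]]'

```text
clock: 2.95
tcp_pos: [0.3717, -0.165, 0.3712]
tool_rot: [-0.106, 0.994, 0.0, -0.0]
ft_force: [-0.5, -0.9, 0.0]
grip_width: 0.0854
gripper_force: 0.0
```

```bash
python3 - <<'E'
from h import *
p=pose(); print(p, env.get_obs()["joint_positions"])
a=cams.capture("wrist"); cv2.imwrite("pics/w2.png",a[:,:,::-1]); np.savez("w2.npz",p=p[0],q=p[1])
cv2.imwrite("pics/w2b.png",cv2.resize(a[::-1,::-1,::-1],None,fx=1.5,fy=1.5,interpolation=cv2.INTER_CUBIC))
d=np.load("w1.npz");P=(d["p"],d["q"])
f=lambda u,v:(511-u/1.5,383-v/1.5)
for u,v in [(157,212),(268,178),(328,377),(204,418)]: print(onz("wrist",f(u,v),.012,P).round(4))
E
```

```text
(array([ 0.37165939, -0.16500711,  0.37119091]), array([-1.06170666e-01,  9.94347911e-01,  1.41959515e-04, -4.75700857e-05])) [-5.74256450e-01  3.31843210e-02  7.07921893e-03  1.54494383e+00
  1.60785712e-04 -7.86998768e-01]
[0.5986 0.2712 0.012 ]
[0.6112 0.144  0.012 ]
[0.3773 0.1227 0.012 ]
[0.3671 0.2492 0.012 ]
```

View pics/w2b.png

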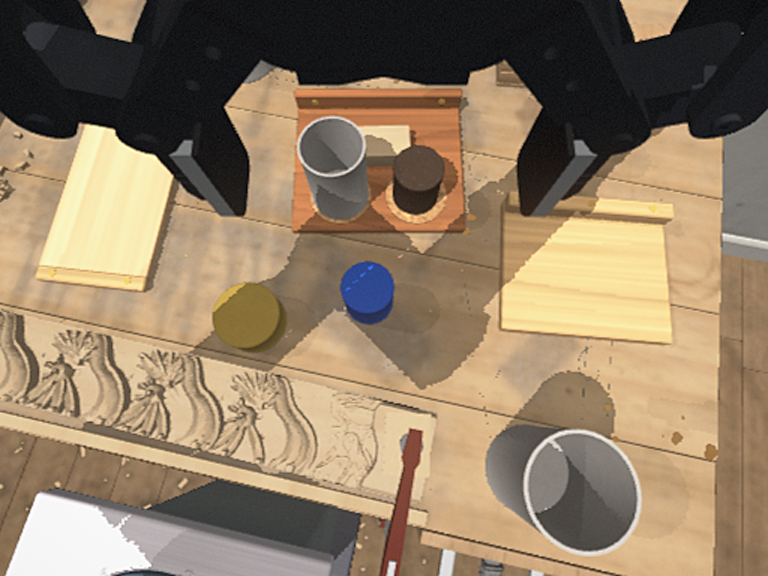

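```bash
python3 - <<'E'
from h import *
d=np.load("w2.npz");P=(d["p"],d["q"])
f=lambda u,v:(511-u/1.5,383-v/1.5)
for n,u,v,z in [("rkBL",292,230,.012),("rkBR",466,232,.012),("railTL",297,90,.038),("railTR",465,90,.038),("railTLn",297,96,.038),("railTRn",464,97,.038),("brushrim",332,147,.119),("stain top",418,167,.077),("stBL",501,328,.018),("stBR",671,343,.018),("stfBR",672,206,.04),("stf edge R",672,217,.04),("fenceL",507,192,.04),("padB",340,188,.014),("padS",417,193,.014),("blankTR",411,125,.036),("blankBR",409,163,.036),("blankTL",362,124,.036)]:
    print(n,onz("wrist",f(u,v),z,P).round(4))
print("brush",tri([ray("wrist",f(332,147),P),ray("scene",(252.5,189.6))]).round(4),"stain",tri([ray("wrist",f(418,167),P),ray("scene",(275,216.8))]).round(4))
# crops for detail
s=cv2.imread("pics/side0.png")[150:290,220:350]; w=cv2.imread("pics/w2.png")[::-1,::-1][50:165,180:460]
cv2.imwrite("pics/c1.png",np.vstack([cv2.resize(w,(784,322),interpolation=2),cv2.copyMakeBorder(cv2.resize(s,(258,278),interpolation=2),0,0,0,526,0)]))
E
```

```text
rkBL [ 0.4851 -0.0276  0.012 ]
rkBR [ 0.5262 -0.2315  0.012 ]
railTL [0.658  0.0078 0.038 ]
railTR [ 0.7019 -0.1967  0.038 ]
railTLn [0.6495 0.0055 0.038 ]
railTRn [ 0.6916 -0.1972  0.038 ]
brushrim [ 0.5405 -0.0751  0.119 ]
stain top [ 0.5613 -0.1613  0.077 ]
stBL [ 0.4186 -0.2874  0.018 ]
stBR [ 0.4414 -0.4728  0.018 ]
stfBR [ 0.5951 -0.4541  0.04  ]
stf edge R [ 0.5812 -0.4547  0.04  ]
fenceL [ 0.5729 -0.2668  0.04  ]
padB [ 0.5501 -0.0711  0.014 ]
padS [ 0.5632 -0.1645  0.014 ]
blankTR [ 0.64   -0.1406  0.036 ]
blankBR [ 0.5884 -0.1483  0.036 ]
blankTL [ 0.6288 -0.0818  0.036 ]
brush [ 0.5483 -0.0723  0.1092] stain [ 0.5697 -0.1608  0.0617]
```

View pics/c1.png

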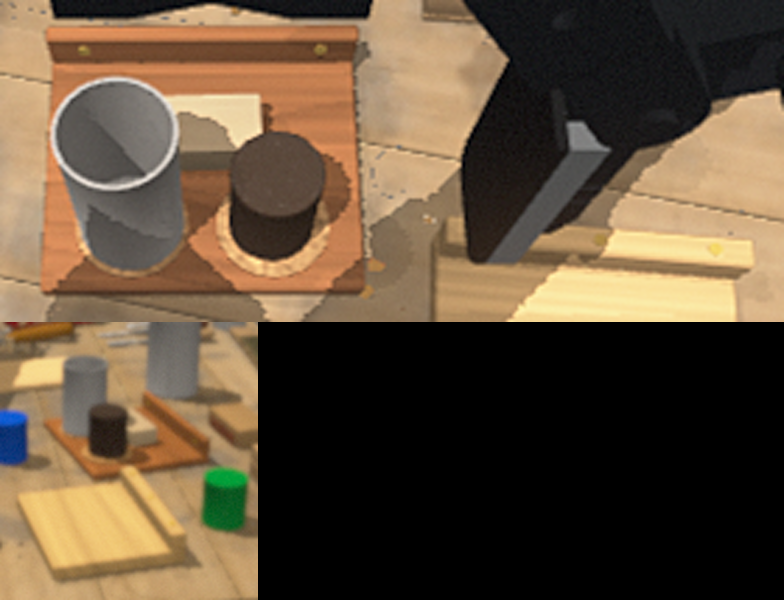

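```bash
cat > fit.py <<'E'
from h import *
from scipy.optimize import least_squares
d=np.load("w2.npz");P2=(d["p"],d["q"])
c=lambda u,v:(511-(u/2.8+180),383-(v/2.8+50))
g=lambda u,v:(511-u/1.5,383-v/1.5)
def fit(local,pix,x0):
    L=np.array(local);U=np.array(pix)
    def W(a): return np.c_[a[0]+L[:,0]*np.cos(a[2])-L[:,1]*np.sin(a[2]),a[1]+L[:,0]*np.sin(a[2])+L[:,1]*np.cos(a[2]),L[:,2]]
    s=least_squares(lambda a:(proj("wrist",W(a),P2)-U).ravel(),x0,x_scale=[.01,.01,.1])
    return s.x, s.fun.round(1)
if __name__=="__main__":
    r,e=fit([(-.09,.105,.012),(-.09,-.105,.012),(.09,.105,.038),(.09,-.105,.038)],[c(42,289),c(364,291),c(48,28),c(357,27)],[.59,-.11,.2]);print("rack",r.round(4),e)
    R=np.array([[np.cos(r[2]),-np.sin(r[2])],[np.sin(r[2]),np.cos(r[2])]])
    print("pads",(r[:2]+R@[-.05,.046]).round(4),(r[:2]+R@[-.05,-.046]).round(4),"blank",(r[:2]+R@[.013,0]).round(4))
    s,e=fit([(-.07,.095,.018),(-.07,-.095,.018),(.09,-.095,.04),(.07,-.095,.04)],[g(501,328),g(671,342),c(753,242),c(749,270)],[.5,-.38,.1]);print("stop",s.round(4),e)
    for n,cw,sc,sd,z in [("brush",(116,134),(252.5,189.6),(262.8,171),.119),("stain",(277,173),(275,216.8),(274.4,195.3),.077)]:
        rs=[ray("wrist",c(*cw),P2),ray("scene",sc),ray("side",sd)]
        X=tri(rs);print(n,X.round(4),"ws",tri(rs[:2]).round(4),"wd",tri(rs[::2]).round(4),"onz",onz("wrist",c(*cw),z,P2).round(4),onz("scene",sc,z).round(4),onz("side",sd,z).round(4))
    for p in [c(262,94),c(265,150),c(178,95)]: print("blank",onz("wrist",p,.036,P2).round(4))
    print("wax",onz("wrist",g(246,315),.041,P2).round(3),"blue",onz("wrist",g(367,290),.063,P2).round(3))
E
python3 fit.py
```

```text
rack [ 0.5933 -0.1102  0.212 ] [ 1.2 -0.9 -0.9 -0.2  0.8  0.9 -1.1  0.6]
pads [ 0.5348 -0.0757] [ 0.5541 -0.1657] blank [ 0.6061 -0.1074]
stop [ 0.4985 -0.3709  0.1226] [ 1.4 -0.4 -0.6 -1.2  0.8  1.4 -1.6  0.7]
brush [ 0.5461 -0.0735  0.111 ] ws [ 0.5483 -0.0725  0.1094] wd [ 0.5448 -0.0732  0.1105] onz [ 0.5408 -0.0752  0.119 ] [ 0.5447 -0.0804  0.119 ] [ 0.5397 -0.0987  0.119 ]
stain [ 0.5651 -0.163   0.0676] ws [ 0.569  -0.1614  0.0623] wd [ 0.5644 -0.1617  0.0682] onz [ 0.5606 -0.1619  0.077 ] [ 0.5606 -0.1728  0.077 ] [ 0.5589 -0.1845  0.077 ]
blank [ 0.6393 -0.1399  0.036 ]
blank [ 0.5992 -0.1498  0.036 ]
blank [ 0.6271 -0.0864  0.036 ]
wax [ 0.37  -0.014  0.041] blue [ 0.419 -0.136  0.063]
```

Call:
step_arm --targets '[[[0,0,0],[-0.5,0.05,0.7],1],[[0,0,0],[-0.5,0.05,0.7],1],[[0,0,0],[-0.5,0.05,0.6],1],[[0,0,0],[0,0,0],1],[[0,0,0],[0,0,0],1]]'

```text
clock: 3.62
tcp_pos: [0.443, -0.1428, 0.2721]
tool_rot: [-0.106, 0.994, -0.0, -0.0]
ft_force: [-0.0, -0.1, 0.3]
grip_width: 0.0855
gripper_force: 0.0
```

```bash
python3 - <<'E'
from h import *
p=pose(); print(p)
a=cams.capture("wrist"); cv2.imwrite("pics/w3.png",a[:,:,::-1]); np.savez("w3.npz",p=p[0],q=p[1])
cv2.imwrite("pics/w3b.png",cv2.resize(a[::-1,::-1,::-1][40:240,150:400],None,fx=3,fy=3,interpolation=cv2.INTER_CUBIC))
E
```

```text
(array([ 0.44299197, -0.14280734,  0.27205837]), array([-1.06117814e-01,  9.94353554e-01, -1.35253399e-04, -2.72107178e-05]))
```

View pics/w3b.png

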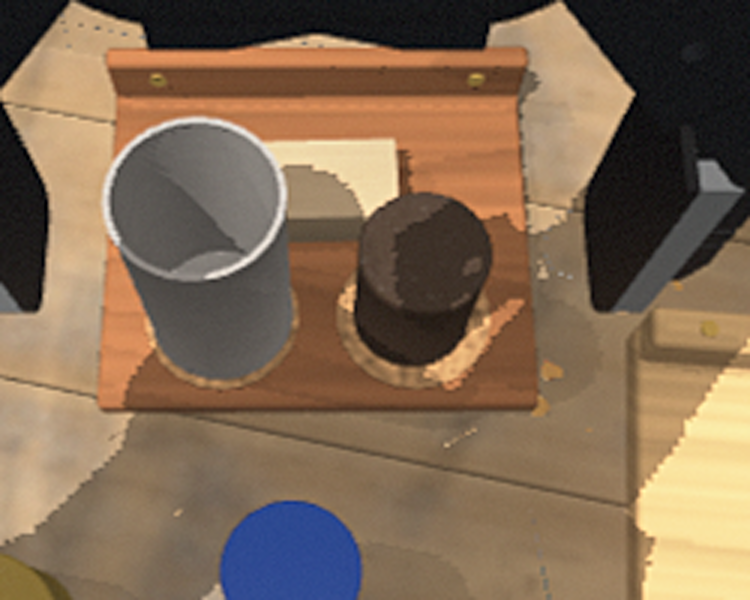

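```bash
cat > fit2.py <<'E'
from fit import *
d=np.load("w3.npz");P3=(d["p"],d["q"])
k=lambda u,v:(511-((u+.5)/3-.5+150),383-((v+.5)/3-.5+40))
r,_=0,0
def W(a,L): return np.c_[a[0]+L[:,0]*np.cos(a[2])-L[:,1]*np.sin(a[2]),a[1]+L[:,0]*np.sin(a[2])+L[:,1]*np.cos(a[2]),L[:,2]]
L=np.array([(-.09,.105,.012),(-.09,-.105,.012),(.09,.105,.038),(.09,-.105,.038)])
A=np.array([c(42,289),c(364,291),c(48,28),c(357,27)]);B=np.array([k(98,409),k(538,407),k(107,50),k(527,48)])
s=least_squares(lambda a:np.r_[(proj("wrist",W(a,L),P2)-A).ravel(),(proj("wrist",W(a,L),P3)-B).ravel()],[.59,-.11,.2]);r=s.x
print("rack",r.round(4),s.fun.round(1)); print("pads,blank",W(r,np.array([(-.05,.046,.014),(-.05,-.046,.014),(.013,0,.012)])).round(4).tolist())
t=np.linspace(0,2*np.pi,72)
def ext(a,rad,P):
    q=proj("wrist",np.c_[a[0]+rad*np.cos(t),a[1]+rad*np.sin(t),0*t+a[2]],P); return np.r_[q.max(0),q.min(0)]
for n,rad,e2,e3 in [("brush",.034,(52,180,78,190),(103,288,118,281)),("stain",.028,(229,325,132,215),(357,492,192,312))]:
    E=lambda f,e:np.r_[f(e[0],e[2]),f(e[1],e[3])]
    m=np.r_[E(c,e2),E(k,e3)]
    for zz in (None,.119 if n=="brush" else .077):
        f=lambda a:np.r_[ext(a if zz is None else [a[0],a[1],zz],rad,P2),ext(a if zz is None else [a[0],a[1],zz],rad,P3)]-m
        s=least_squares(f,[.55,-.1,.1]);print(n,zz,s.x.round(4),s.fun.round(1))
for p in [(396,139),(290,218),(365,218),(270,141)]: print("blank",onz("wrist",k(*p),.036,P3).round(4), W([0,0,-r[2]],(onz("wrist",k(*p),.036,P3)-[r[0],r[1],0])[None]).round(4))
E
python3 fit2.py
```

```text
rack [ 0.5934 -0.1095  0.2143] [ 1.4 -0.9 -0.7  0.1  1.3  0.9 -0.7  0.8  0.9 -0.3 -1.5 -0.6  0.4  0.7
 -0.9  0.4]
pads,blank [[0.5348, -0.0752, 0.014], [0.5544, -0.1651, 0.014], [0.6061, -0.1068, 0.012]]
brush None [ 0.5418 -0.0744  0.119 ] [ 0.3  0.4  0.5  0.2 -0.4 -0.1 -0.2 -0.3]
brush 0.119 [ 0.5418 -0.0744  0.1   ] [ 0.3  0.4  0.5  0.2 -0.4 -0.1 -0.2 -0.3]
stain None [ 0.564  -0.1615  0.0718] [-0.   0.6  0.2 -0.2 -0.4 -0.1  0.2 -0.2]
stain 0.077 [ 0.5611 -0.1615  0.1   ] [ 0.3  0.8  0.1 -0.3 -0.1  0.2 -0.2 -0.6]
blank [ 0.6397 -0.1379  0.036 ] [[ 0.0392 -0.0376  0.036 ]]
blank [ 0.5874 -0.0972  0.036 ] [[-0.0033  0.0133  0.036 ]]
blank [ 0.5948 -0.1316  0.036 ] [[-0.0034 -0.0219  0.036 ]]
blank [ 0.6259 -0.0787  0.036 ] [[0.0382 0.0232 0.036 ]]
```

Call:
step_arm --targets '[[[0,0,0],[-0.74,0.31,0.2],1],[[0,0,0],[-0.74,0.31,0.2],1],[[0,0,0],[-0.74,0.3,0.2],1],[[0,0,0],[0,0,0.6],1],[[0,0,0],[0,0,0.6],1],[[0,0,0],[0,0,0],1],[[0,0,0],[0,0,0],1]]'

```text
clock: 4.55
tcp_pos: [0.5428, -0.075, 0.1833]
tool_rot: [-0.106, 0.994, -0.0, 0.001]
ft_force: [0.3, -0.3, 1.2]
grip_width: 0.0858
gripper_force: 0.0
```

```bash
python3 -c "
from h import *
print(step([.5418,-.0744,.075]).round(2))"
```

```text
[0.02 0.02 2.17]
```

Call:
step_arm --targets '[[[0,0,0],[0,0,0.6],1],[[0,0,0],[0,0,0.6],1],[[0,0,0],[0,0,0.6],1],[[0,0,0],[0,0,0.37],1],[[0,0,0],[0,0,0],1],[[0,0,0],[0,0,0],-1],[[0,0,0],[0,0,0],-1],[[0,0,0],[0,0,0],-1],[[0,0,0],[0,0,0],-1],[[0,0,0],[0,0,0],-1],[[0,0,0],[0,0,0],-1]]' --force 25

```text
clock: 5.92
tcp_pos: [0.5439, -0.0749, 0.075]
tool_rot: [-0.106, 0.994, -0.001, 0.002]
ft_force: [0.0, -0.4, 6.9]
grip_width: 0.0671
gripper_force: 28.6
```

```bash
python3 -c "
from h import *
p=pose();np.savez('gB.npz',p=p[0],q=p[1]);print(p)
# side board centre by corners; targets
print(step([.5435,.2020,p[0][2]-.002]).round(2))"
```

```text
(array([ 0.54391825, -0.07490551,  0.07498377]), array([-1.06188455e-01,  9.94343719e-01, -7.43822343e-04,  2.00694398e-03]))
[-1.16  5.42  0.03]
```

Call:
step_arm --targets '[[[0,0,0],[0,0,-0.4],-1],[[0,0,0],[0,0,-0.5],-1],[[0,0,0],[0,0,-0.5],-1],[[0,0,0],[-0.16,0.6,0],-1],[[0,0,0],[-0.17,0.8,0],-1],[[0,0,0],[-0.17,0.8,0],-1],[[0,0,0],[-0.17,0.8,0],-1],[[0,0,0],[-0.17,0.8,0],-1],[[0,0,0],[-0.16,0.8,0],-1],[[0,0,0],[-0.16,0.6,0],-1],[[0,0,0],[0,0.2,0],-1],[[0,0,0],[0,0,0],-1]]'

```text
clock: 7.42
tcp_pos: [0.5415, 0.2018, 0.143]
tool_rot: [-0.107, 0.994, -0.0, -0.0]
ft_force: [-0.1, -0.3, -1.3]
grip_width: 0.0672
gripper_force: 28.6
```

```bash
python3 -c "
from h import *
p=pose();np.savez('w4.npz',p=p[0],q=p[1]);print(p[0],env.get_obs()['grip_width'])
cv2.imwrite('pics/w4.png',cams.capture('wrist')[:,:,::-1])
print(step([.5435,.2020,.0735]).round(2))"
```

```text
[0.54150978 0.20180451 0.14296363] 0.06718138972011187
[-0.04  0.01  1.39]
```

Lower onto the board, release.

Call:
step_arm --targets '[[[0,0,0],[0,0,0.5],-1],[[0,0,0],[0,0,0.5],-1],[[0,0,0],[0,0,0.25],-1],[[0,0,0],[0,0,0.08],-1],[[0,0,0],[0,0,0.05],-1],[[0,0,0],[0,0,0.02],-1],[[0,0,0],[0,0,0],-1]]'

```text
clock: 8.35
tcp_pos: [0.5422, 0.2019, 0.0734]
tool_rot: [-0.106, 0.994, 0.0, 0.001]
ft_force: [-0.0, 1.0, -0.8]
grip_width: 0.0668
gripper_force: 28.7
```

Call:
step_arm --targets '[[[0,0,0],[0,0,0.02],-1],[[0,0,0],[0,0,0.02],-1],[[0,0,0],[0,0,0],-1]]'

```text
clock: 8.72
tcp_pos: [0.5423, 0.2021, 0.073]
tool_rot: [-0.106, 0.994, 0.0, 0.001]
ft_force: [-4.6, -2.0, 10.6]
grip_width: 0.0668
gripper_force: 29.6
```

Call:
step_arm --targets '[[[0,0,0],[0,0,-0.01],1],[[0,0,0],[0,0,0],1],[[0,0,0],[0,0,0],1],[[0,0,0],[0,0,-0.5],1],[[0,0,0],[0,0,-0.7],1],[[0,0,0],[0,0,-0.7],1],[[0,0,0],[0,-0.8,0],1],[[0,0,0],[0.1,-1,0],1],[[0,0,0],[0.1,-1,0],1],[[0,0,0],[0.1,-1,0],1],[[0,0,0],[0.1,-1,0],1],[[0,0,0],[0,0,0],1]]'

```text
clock: 10.22
tcp_pos: [0.5733, -0.0404, 0.166]
tool_rot: [-0.104, 0.995, -0.0, 0.0]
ft_force: [0.2, 0.1, 1.0]
grip_width: 0.0852
gripper_force: 0.0
```

```bash
python3 -c "
from h import *
print(pose()[0],step([.5625,-.1615,.040]).round(2))"
```

```text
[ 0.57325432 -0.04036994  0.16598614] [ 0.71 -2.32  2.52]
```

Call:
step_arm --targets '[[[0,0,0],[0.24,-0.77,0],1],[[0,0,0],[0.24,-0.77,0],1],[[0,0,0],[0.23,-0.77,0],1],[[0,0,0],[0,0,0.5],1],[[0,0,0],[0,0,0.3],1],[[0,0,0],[0,0,0],1]]'

```text
clock: 10.98
tcp_pos: [0.5613, -0.1559, 0.1247]
tool_rot: [-0.107, 0.994, 0.001, -0.002]
ft_force: [-0.2, -1.0, 0.3]
grip_width: 0.0857
gripper_force: 0.0
```

```bash
python3 -c "
from h import *
print(pose()[0],step([.5625,-.1615,.040]).round(2))"
```

```text
[ 0.56127192 -0.15585556  0.12466272] [-0.01 -0.12  1.69]
```

Call:
step_arm --targets '[[[0,0,0],[0,-0.12,0.2],1],[[0,0,0],[0,0,0.5],1],[[0,0,0],[0,0,0.6],1],[[0,0,0],[0,0,0.38],1],[[0,0,0],[0,0,0],1],[[0,0,0],[0,0,0],-1],[[0,0,0],[0,0,0],-1],[[0,0,0],[0,0,0],-1],[[0,0,0],[0,0,0],-1],[[0,0,0],[0,0,0],-1],[[0,0,0],[0,0,0],-1]]' --force 30

```text
clock: 12.35
tcp_pos: [0.5652, -0.1638, 0.0438]
tool_rot: [-0.106, 0.994, -0.001, 0.001]
ft_force: [0.7, -0.2, 5.9]
grip_width: 0.0548
gripper_force: 32.6
```

```bash
python3 -c "
from h import *
p=pose();np.savez('gS.npz',p=p[0],q=p[1]);print(p)
print(step([.434,.1920,p[0][2]-.002]).round(2))"
```

```text
(array([ 0.56524342, -0.16378131,  0.0438205 ]), array([-1.06255413e-01,  9.94337556e-01, -6.35056999e-04,  1.48592226e-03]))
[1.06 7.51 0.03]
```

Call:
step_arm --targets '[[[0,0,0],[0,0,-0.5],-1],[[0,0,0],[0,0,-0.6],-1],[[0,0,0],[0,0,-0.5],-1],[[0,0,0],[0.13,0.9,0],-1],[[0,0,0],[0.13,0.9,0],-1],[[0,0,0],[0.13,0.95,0],-1],[[0,0,0],[0.13,0.95,0],-1],[[0,0,0],[0.13,0.95,0],-1],[[0,0,0],[0.13,0.95,0],-1],[[0,0,0],[0.13,0.95,0],-1],[[0,0,0],[0.13,0.95,0],-1],[[0,0,0],[0,0,0],-1]]'

```text
clock: 13.85
tcp_pos: [0.4321, 0.1946, 0.1221]
tool_rot: [-0.109, 0.994, 0.0, -0.0]
ft_force: [0.2, -0.9, -1.4]
grip_width: 0.0551
gripper_force: 32.8
```

```bash
python3 -c "
from h import *
p=pose();print(p[0],env.get_obs()['grip_width'])
print(step([.434,.1920,.0425]).round(2))"
```

```text
[0.43205817 0.19455205 0.12213493] 0.05513350703477907
[-0.03 -0.06  1.59]
```

Call:
step_arm --targets '[[[0,0,0],[-0.03,-0.06,0.5],-1],[[0,0,0],[0,0,0.6],-1],[[0,0,0],[0,0,0.35],-1],[[0,0,0],[0,0,0.08],-1],[[0,0,0],[0,0,0.05],-1],[[0,0,0],[0,0,0.02],-1],[[0,0,0],[0,0,0.02],-1],[[0,0,0],[0,0,0],-1]]'

```text
clock: 14.85
tcp_pos: [0.4365, 0.1898, 0.0418]
tool_rot: [-0.106, 0.994, 0.0, 0.001]
ft_force: [1.6, -0.4, 0.2]
grip_width: 0.0551
gripper_force: 32.9
```

Call:
step_arm --targets '[[[0,0,0],[0,0,0.015],-1],[[0,0,0],[0,0,0],-1]]'

```text
clock: 15.1
tcp_pos: [0.4365, 0.1898, 0.0418]
tool_rot: [-0.106, 0.994, 0.0, 0.001]
ft_force: [-3.2, -0.6, 8.0]
grip_width: 0.0554
gripper_force: 33.8
```

Call:
step_arm --targets '[[[0,0,0],[0,0,-0.01],1],[[0,0,0],[0,0,0],1],[[0,0,0],[0,0,0],1],[[0,0,0],[0,0,-0.5],1],[[0,0,0],[0,0,-0.8],1],[[0,0,0],[0,0,-0.9],1],[[0,0,0],[0,0,-0.9],1],[[0,0,0],[0,0,-0.9],1],[[0,0,0],[-0.25,-0.9,0],1],[[0,0,0],[-0.25,-0.9,0],1],[[0,0,0],[-0.25,-0.9,0],1],[[0,0,0],[-0.25,-0.9,0],1]]'

```text
clock: 16.6
tcp_pos: [0.5233, 0.0229, 0.2409]
tool_rot: [-0.106, 0.994, 0.0, -0.0]
ft_force: [0.4, 0.0, 1.1]
grip_width: 0.0854
gripper_force: 0.0
```

Call:
step_arm --targets '[[[0,0,0.2],[-0.2,-0.8,0],1],[[0,0,0.225],[0,0,0],1],[[0,0,0.225],[0,0,0],1],[[0,0,0.225],[0,0,0],1],[[0,0,0.225],[0,0,0],1],[[0,0,0.225],[0,0,0],1],[[0,0,0.225],[0,0,0],1],[[0,0,0.225],[0,0,0],1],[[0,0,0.225],[0,0,0],1],[[0,0,0],[0,0,0],1],[[0,0,0],[0,0,0],1]]'

```text
clock: 17.98
tcp_pos: [0.541, -0.0127, 0.2409]
tool_rot: [0.627, 0.779, -0.0, -0.0]
ft_force: [0.2, 0.6, -0.5]
grip_width: 0.0853
gripper_force: 0.0
```

```bash
python3 -c "
from h import *
p=pose();print(p,env.get_obs()['joint_positions'].round(2));np.savez('w5.npz',p=p[0],q=p[1])
a=cams.capture('wrist');cv2.imwrite('pics/w5.png',a[:,:,::-1])
cv2.imwrite('pics/w5b.png',cv2.resize(a[::-1,::-1,::-1],None,fx=1.5,fy=1.5,interpolation=2))
"
```

```text
(array([ 0.54095059, -0.01269916,  0.24087192]), array([ 6.27023429e-01,  7.79000381e-01, -3.51315065e-05, -1.56107875e-04])) [-0.14  0.31  0.    1.27  0.    1.21]
```

View pics/w5b.png

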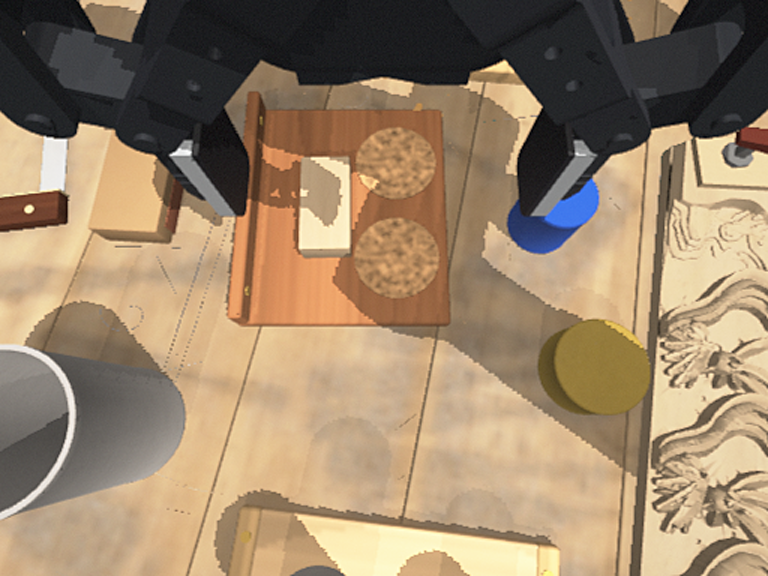

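```bash
python3 -c "
from h import *
d=np.load('w5.npz');P=(d['p'],d['q'])
f=lambda u,v:(511-u/1.5,383-v/1.5)
q=np.array([onz('wrist',f(u,v),.036,P) for u,v in [(302,157),(349,157),(351,249),(298,249)]])
print(q.round(4),q.mean(0).round(4)); e=q[2]+q[3]-q[0]-q[1]; print('yaw',np.degrees(np.arctan2(-e[0],e[1])),np.linalg.norm(e)/2)
for n in [(397,257),(396,162)]: print(onz('wrist',f(*n),.014,P).round(4))
for n in [(449,325),(442,111),(236,322)]: print(onz('wrist',f(*n),.012,P).round(4))
c=q.mean(0);print(step([c[0],c[1],.15]).round(2))
"
```

```text
[[ 0.6388 -0.137   0.036 ]
 [ 0.5989 -0.1457  0.036 ]
 [ 0.5776 -0.0636  0.036 ]
 [ 0.62   -0.0543  0.036 ]] [ 0.6088 -0.1001  0.036 ]
yaw 13.675650197555559 0.08480578063693046
[ 0.5403 -0.0724  0.014 ]
[ 0.5601 -0.1626  0.014 ]
[ 0.4857 -0.0237  0.012 ]
[ 0.5285 -0.2268  0.012 ]
[0.6602 0.0118 0.012 ]
[-2.    0.95  1.82]
```

Call:
step_arm --targets '[[[0,0,0],[-0.67,0.32,0.2],0.45],[[0,0,0],[-0.67,0.32,0.4],0.45],[[0,0,0],[-0.66,0.31,0.4],0.45],[[0,0,0],[0,0,0.4],0.45],[[0,0,0],[0,0,0.4],0.45],[[0,0,0],[0,0,0],0.45],[[0,0,0],[0,0,0],0.45]]'

```text
clock: 18.9
tcp_pos: [0.6089, -0.1004, 0.1518]
tool_rot: [0.628, 0.778, 0.0, 0.0]
ft_force: [0.0, -0.3, 0.4]
grip_width: 0.062
gripper_force: 0.0
```

```bash
python3 -c "
from h import *
p=pose();print(p);print(step([.6088,-.1001,.016]).round(2))
a=cams.capture('wrist');cv2.imwrite('pics/w6b.png',cv2.resize(a[::-1,::-1,::-1],None,fx=1.2,fy=1.2,interpolation=2))
"
```

```text
(array([ 0.60889126, -0.10040429,  0.15181357]), array([6.27701848e-01, 7.78453741e-01, 2.00696480e-04, 3.51583880e-04]))
[ 0.01 -0.    2.72]
```

View pics/w6b.png

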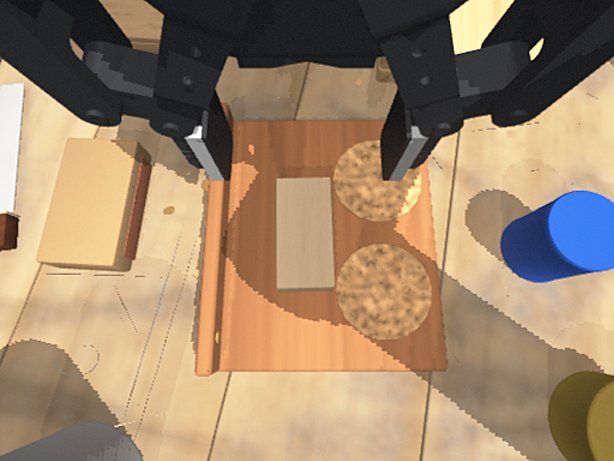

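Call:
step_arm --targets '[[[0,0,0],[0,0,0.5],0.45],[[0,0,0],[0,0,0.7],0.45],[[0,0,0],[0,0,0.7],0.45],[[0,0,0],[0,0,0.5],0.45],[[0,0,0],[0,0,0.22],0.45],[[0,0,0],[0,0,0.08],0.45],[[0,0,0],[0,0,0],0.45],[[0,0,0],[0,0,0],-1],[[0,0,0],[0,0,0],-1],[[0,0,0],[0,0,0],-1],[[0,0,0],[0,0,0],-1],[[0,0,0],[0,0,0],-1]]' --force 30

```text
clock: 20.45
tcp_pos: [0.6098, -0.1007, 0.0174]
tool_rot: [0.628, 0.778, 0.001, 0.001]
ft_force: [0.3, 0.3, 5.8]
grip_width: 0.0412
gripper_force: 31.4
```

```bash
python3 -c "
from h import *
p=pose();np.savez('gW.npz',p=p[0],q=p[1]);print(p);print(step([.4995,-.3716,.12]).round(2))
"
```

```text
(array([ 0.60980293, -0.10071931,  0.01741492]), array([6.27974496e-01, 7.78232729e-01, 5.76325211e-04, 1.23280914e-03]))
[-4.83 -3.3  -2.05]
```

Call:
step_arm --targets '[[[0,0,0],[0,0,-0.4],-1],[[0,0,0],[0,0,-0.7],-1],[[0,0,0],[0,0,-0.9],-1],[[0,0,0],[0,0,-0.9],-1],[[0,0,0],[-0.6,-0.6,0],-1],[[0,0,0],[-0.6,-0.6,0],-1],[[0,0,0],[-0.6,-0.6,0],-1],[[0,0,0.12],[-0.6,-0.6,0],-1],[[0,0,0],[0,0,0],-1],[[0,0,0],[0,0,0],-1]]'

```text
clock: 21.7
tcp_pos: [0.5166, -0.2427, 0.1609]
tool_rot: [0.664, 0.748, 0.0, -0.0]
ft_force: [0.5, -0.5, -0.3]
grip_width: 0.0415
gripper_force: 30.6
```

```bash
python3 -c "
from h import *
p=pose();print(p,env.get_obs()['grip_width']);np.savez('w7.npz',p=p[0],q=p[1])
a=cams.capture('wrist');cv2.imwrite('pics/w7b.png',cv2.resize(a[::-1,::-1,::-1],None,fx=1.5,fy=1.5,interpolation=2))
"
```

```text
(array([ 0.51659574, -0.2426978 ,  0.16087212]), array([ 6.63846908e-01,  7.47868373e-01,  2.85661657e-04, -3.10508931e-04])) 0.04150260294332035
```

View pics/w7b.png

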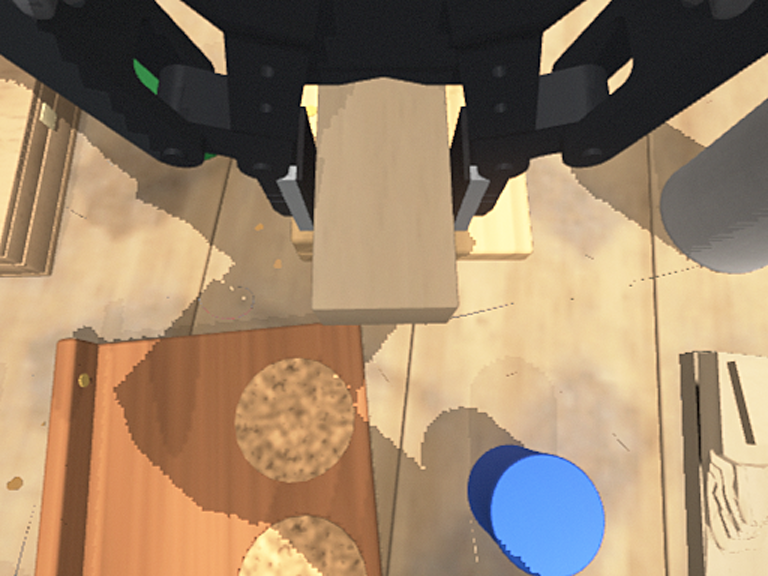

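```bash
python3 -c "
from h import *
d=np.load('w7.npz');P=(d['p'],d['q'])
f=lambda u,v:(511-u/1.5,383-v/1.5)
print(onz('wrist',f(531,255),.018,P).round(4), onz('wrist',f(291,230),.04,P).round(4),onz('wrist',f(300,258),.002,P).round(4))
c,s=np.cos(.1226),np.sin(.1226)
for x0,y0 in [(.4995,-.3716)]:
  for x,y in [(-.07,.095),(.09,.095)]: print(x0+c*x-s*y,y0+s*x+c*y)
a=Ro.from_quat(d['q']).as_matrix();print(np.degrees(np.arctan2(a[1,1],a[0,1])))
print(step([.4995,-.3716,.05]).round(2))
for u,v in [(314,309),(457,306)]: print(onz('wrist',f(u,v),.161-.0174+.036,P).round(4))
"
```

```text
[ 0.4205 -0.2848  0.018 ] [ 0.5774 -0.2752  0.04  ] [ 0.5775 -0.2696  0.002 ]
0.41840757327614964 -0.2858735844209209
0.5772066178800366 -0.26630668806782654
6.812142473953413
[-2.53 -0.65  2.22]
[ 0.5298 -0.1987  0.1796]
[ 0.4899 -0.2043  0.1796]
```

Call:
step_arm --targets '[[[0,0,0],[-0.6,-0.16,0],-1],[[0,0,0],[-0.65,-0.16,0],-1],[[0,0,0],[-0.65,-0.16,0],-1],[[0,0,0],[-0.63,-0.15,0.3],-1],[[0,0,0],[0,0,0.7],-1],[[0,0,0],[0,0,0.7],-1],[[0,0,0],[0,0,0.5],-1],[[0,0,0],[0,0,0],-1],[[0,0,0],[0,0,0],-1]]'

```text
clock: 22.88
tcp_pos: [0.5015, -0.3722, 0.052]
tool_rot: [0.663, 0.748, 0.0, 0.001]
ft_force: [0.7, 0.1, 0.0]
grip_width: 0.0413
gripper_force: 30.6
```

```bash
python3 -c "
from h import *
p=pose();print(p[0],env.get_obs()['grip_width'],step([.5005,-.371,.0245]).round(2))"
```

```text
[ 0.50146076 -0.37218721  0.05201547] 0.041283250233034786 [ 0.03 -0.02  0.55]
```

Call:
step_arm --targets '[[[0,0,0],[0,0,0.35],-1],[[0,0,0],[0,0,0.15],-1],[[0,0,0],[0,0,0.05],-1],[[0,0,0],[0,0,0.02],-1],[[0,0,0],[0,0,0],-1],[[0,0,0],[0,0,0],-1]]'

```text
clock: 23.62
tcp_pos: [0.5007, -0.3726, 0.0234]
tool_rot: [0.664, 0.748, 0.0, 0.001]
ft_force: [-1.5, 2.0, 6.1]
grip_width: 0.0415
gripper_force: 31.4
```

Call:
step_arm --targets '[[[0,0,0],[0,0,0],0.3],[[0,0,0],[0,0,0],0.45],[[0,0,0],[0,0,0],0.45],[[0,0,0],[0,0,-0.4],0.45],[[0,0,0],[0,0,-0.7],0.45],[[0,0,0],[0,0,-0.9],0.45],[[0,0,0],[0,0,-0.9],0.45],[[0,0,0],[0.8,0,-0.6],1],[[0,0,0],[0.8,0,-0.6],1],[[0,0,0],[0.4,0,0],1],[[0,0,0],[0,0,0],1],[[0,0,0],[0,0,0],1]]'

```text
clock: 25.12
tcp_pos: [0.488, -0.2736, 0.2261]
tool_rot: [0.664, 0.748, -0.0, -0.001]
ft_force: [0.2, 0.1, 0.2]
grip_width: 0.0853
gripper_force: 0.0
```

```bash
python3 -c "
from h import *
p=pose();print(p);np.savez('w8.npz',p=p[0],q=p[1])
a=cams.capture('wrist');cv2.imwrite('pics/w8b.png',cv2.resize(a[::-1,::-1,::-1],None,fx=1.5,fy=1.5,interpolation=2))
"
```

```text
(array([ 0.48804366, -0.27359253,  0.22606251]), array([ 6.64150935e-01,  7.47597867e-01, -3.16801173e-04, -9.29278139e-04]))
```

View pics/w8b.png

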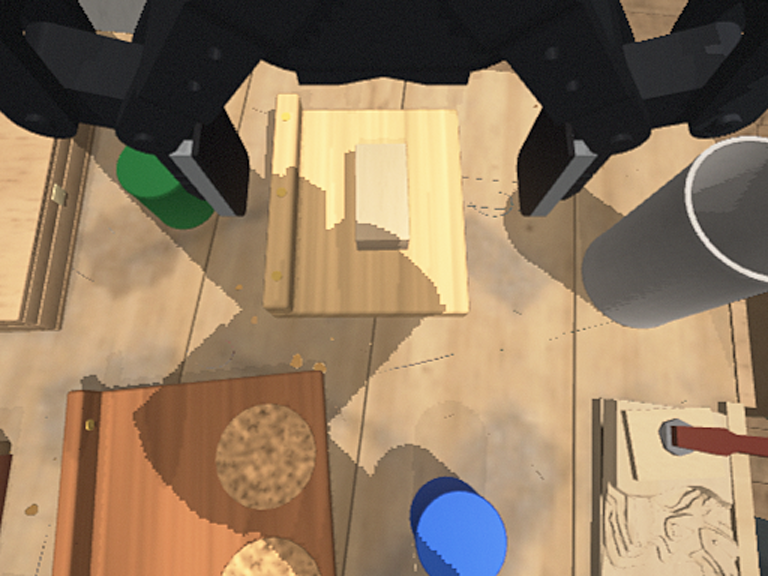

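```bash
python3 -c "
from h import *
d=np.load('w8.npz');P=(d['p'],d['q'])
g=lambda u,v,z:onz('wrist',(511-u/1.5,383-v/1.5),z,P)[:2]
b=np.array([g(356,144,.042),g(406,142,.042),g(409,240,.042),g(356,240,.042)]);e=b[2]+b[3]-b[0]-b[1]
print('blank',b.mean(0).round(4),np.degrees(np.arctan2(-e[0],e[1])),np.linalg.norm(e)/2)
k=[g(468,312,.018),g(457,110,.018)];e=k[0]-k[1];print('front',np.round(k,4),np.degrees(np.arctan2(-e[0],e[1])),np.linalg.norm(e))
n=np.array([e[1],-e[0]])/np.linalg.norm(e);m=(k[0]+k[1])/2;print('mid bed',m+.07*n)
f=[g(265,307,.04),g(277,95,.04)];print('fence back',np.round(f,4),'mid',(f[0]+f[1])/2-.09*n)
a=np.load('gS.npz');print(step([.4365,.1898,.16]).round(2))
"
```

```text
blank [ 0.4991 -0.3728] 7.544001202606639 0.08526474567071342
front [[ 0.42   -0.2872]
 [ 0.4423 -0.4723]] 6.8882760365147915 0.18649488350869386
mid bed [ 0.50065574 -0.37133152]
fence back [[ 0.5744 -0.268 ]
 [ 0.5988 -0.4522]] mid [ 0.49726198 -0.37089245]
[9.33 0.07 1.33]
```

Call:
step_arm --targets '[[[0,0,0],[0.8,0,0],1],[[0,0,0],[0.95,0,0],1],[[0,0,0],[0.95,0,0],1],[[0,0,0],[0.95,0,0],1],[[0,0,0],[0.95,0,0],1],[[0,0,0],[0.95,0,0],1],[[0,0,0],[0.95,0,0],1],[[0,0,0],[0.95,0,0],1],[[0,0,0],[0.95,0,0],1],[[0,0,0],[0.8,0,0],1],[[0,0,-0.2],[0,0,0],1],[[0,0,-0.2],[0,0,0],1]]'

```text
clock: 26.68
tcp_pos: [0.4344, 0.1837, 0.2265]
tool_rot: [0.537, 0.844, -0.001, -0.0]
ft_force: [-0.2, -0.2, -0.5]
grip_width: 0.0855
gripper_force: 0.0
```

Call:
step_arm --targets '[[[0,0,-0.215],[0,0,0],1],[[0,0,-0.215],[0,0,0],1],[[0,0,-0.215],[0,0,0],1],[[0,0,-0.215],[0,0,0],1],[[0,0,-0.215],[0,0,0],1],[[0,0,-0.215],[0,0,0],1],[[0,0,-0.215],[0,0,0],1],[[0,0,-0.215],[0,0,0],1],[[0,0,0],[0,0,0],1],[[0,0,0],[0,0,0],1]]'

```text
clock: 27.92
tcp_pos: [0.4343, 0.1833, 0.227]
tool_rot: [-0.105, 0.995, -0.0, -0.0]
ft_force: [-0.3, 0.8, 0.0]
grip_width: 0.0855
gripper_force: 0.0
```

```bash
python3 -c "
from h import *
p=pose();print(p);print(step([.4365,.1898,.0418]).round(2), np.degrees((Ro.from_quat(p[1]).inv()*Ro.from_quat(np.load('gS.npz')['q'])).as_rotvec()).round(1))"
```

```text
(array([0.43428741, 0.18329608, 0.22702999]), array([-1.04716003e-01,  9.94502079e-01, -7.62515819e-05, -4.09041007e-04]))
[-0.07  0.12  3.7 ] [ 0.1 -0.2 -0.2]
```

Call:
step_arm --targets '[[[0,0,0],[-0.07,0.12,0.6],1],[[0,0,0],[0,0,0.9],1],[[0,0,0],[0,0,0.6],1],[[0,0,0],[0,0,0],1],[[0,0,0],[0,0,0],1]]'

```text
clock: 28.55
tcp_pos: [0.437, 0.1904, 0.1236]
tool_rot: [-0.106, 0.994, 0.0, 0.001]
ft_force: [0.0, 0.0, -0.2]
grip_width: 0.0853
gripper_force: 0.0
```

```bash
python3 -c "
from h import *
p=pose();print(p[0],step([.4365,.1898,.0418]).round(2))"
```

```text
[0.43703098 0.1904348  0.12362023] [ 0.02 -0.01  1.64]
```

Call:
step_arm --targets '[[[0,0,0],[0.01,-0.01,0.5],1],[[0,0,0],[0,0,0.6],1],[[0,0,0],[0,0,0.52],1],[[0,0,0],[0,0,0],1],[[0,0,0],[0,0,0],-1],[[0,0,0],[0,0,0],-1],[[0,0,0],[0,0,0],-1],[[0,0,0],[0,0,0],-1],[[0,0,0],[0,0,0],-1],[[0,0,0],[0,0,0],-1]]' --force 30

```text
clock: 29.8
tcp_pos: [0.4376, 0.1901, 0.0435]
tool_rot: [-0.106, 0.994, 0.0, 0.002]
ft_force: [-0.8, -1.5, 5.5]
grip_width: 0.055
gripper_force: 31.1
```

```bash
python3 -c "
from h import *
p=pose();a=np.load('gS.npz');t=a['p']+p[0]-np.array([.4365,.1898,.0418]);print(p,t,step(t).round(2))"
```

```text
(array([0.43758748, 0.19013134, 0.04348882]), array([-1.06213179e-01,  9.94341555e-01,  2.39862746e-04,  1.89091365e-03])) [ 0.56633089 -0.16344997  0.04550931] [-1.02 -7.46 -0.04]
```

Call:
step_arm --targets '[[[0,0,0],[0,0,-0.5],-1],[[0,0,0],[0,0,-0.6],-1],[[0,0,0],[0,0,-0.5],-1],[[0,0,0],[-0.12,-0.9,0],-1],[[0,0,0],[-0.13,-0.9,0],-1],[[0,0,0],[-0.13,-0.95,0],-1],[[0,0,0],[-0.13,-0.95,0],-1],[[0,0,0],[-0.13,-0.95,0],-1],[[0,0,0],[-0.13,-0.95,0],-1],[[0,0,0],[-0.13,-0.95,0],-1],[[0,0,0],[-0.12,-0.9,0],-1],[[0,0,0],[0,0,0],-1]]'

```text
clock: 31.3
tcp_pos: [0.5658, -0.167, 0.1221]
tool_rot: [-0.104, 0.995, -0.001, 0.001]
ft_force: [-0.4, 0.1, -1.0]
grip_width: 0.0553
gripper_force: 32.9
```

```bash
python3 -c "
from h import *
p=pose();print(p[0],step([.5663,-.1637,.0465]).round(2))"
```

```text
[ 0.56583884 -0.16704181  0.12212932] [-0.02  0.07  1.51]
```

Call:
step_arm --targets '[[[0,0,0],[-0.02,0.06,0.4],-1],[[0,0,0],[0,0,0.6],-1],[[0,0,0],[0,0,0.35],-1],[[0,0,0],[0,0,0.08],-1],[[0,0,0],[0,0,0.04],-1],[[0,0,0],[0,0,0],-1],[[0,0,0],[0,0,0],-1]]'

```text
clock: 32.17
tcp_pos: [0.5654, -0.1607, 0.0489]
tool_rot: [-0.106, 0.994, -0.0, 0.001]
ft_force: [0.2, -1.1, -2.0]
grip_width: 0.0549
gripper_force: 32.9
```

```bash
python3 -c "
from h import *
p=pose();print(p[0],step([.5663,-.1637,.0455]).round(2))"
```

```text
[ 0.56539603 -0.16067818  0.04892554] [-0.   -0.06  0.07]
```

Call:
step_arm --targets '[[[0,0,0],[0,-0.05,0.02],-1],[[0,0,0],[0,0,0.02],-1],[[0,0,0],[0,0,0.02],-1],[[0,0,0],[0,0,0.01],-1],[[0,0,0],[0,0,0],-1],[[0,0,0],[0,0,0],-1]]'

```text
clock: 32.92
tcp_pos: [0.5653, -0.1631, 0.0455]
tool_rot: [-0.106, 0.994, -0.0, 0.0]
ft_force: [-2.4, 0.2, 5.4]
grip_width: 0.0547
gripper_force: 33.7
```

Contact; release, rise, and go back for the brush tin.

Call:
step_arm --targets '[[[0,0,0],[0,0,0],1],[[0,0,0],[0,0,0],1],[[0,0,0],[0,0,0],1],[[0,0,0],[0,0,-0.5],1],[[0,0,0],[0,0,-0.9],1],[[0,0,0],[0,0,-0.9],1],[[0,0,0],[0,0,-0.5],1],[[0,0,0],[-0.1,0.9,0],1],[[0,0,0],[-0.1,0.95,0],1],[[0,0,0],[-0.1,0.95,0],1],[[0,0,0],[-0.1,0.95,0],1],[[0,0,0],[-0.1,0.95,0],1]]'

```text
clock: 34.42
tcp_pos: [0.5397, 0.0735, 0.1845]
tool_rot: [-0.106, 0.994, 0.0, 0.0]
ft_force: [1.1, -0.6, 0.5]
grip_width: 0.0853
gripper_force: 0.0
```

```bash
python3 -c "
from h import *
p=pose();print(p[0],step([.5423,.2021,.075]).round(2))
a=cams.capture('scene');b=cams.capture('side');cv2.imwrite('pics/s2.png',cv2.resize(a[130:340,150:370,::-1],None,fx=2.8,fy=2.8,interpolation=2))"
```

```text
[0.53974025 0.07353513 0.1845039 ] [-0.59  2.5   2.19]
```

View pics/s2.png

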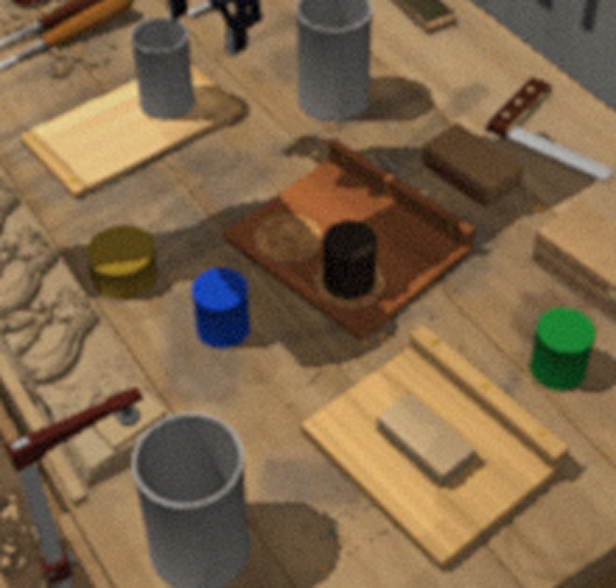

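Call:
step_arm --targets '[[[0,0,0],[-0.2,0.83,0],1],[[0,0,0],[-0.2,0.83,0],1],[[0,0,0],[-0.19,0.83,0],1],[[0,0,0],[0,0,0],1],[[0,0,0],[0,0,0],1]]'

```text
clock: 35.15
tcp_pos: [0.5427, 0.1991, 0.1844]
tool_rot: [-0.106, 0.994, -0.0, -0.0]
ft_force: [1.0, -0.6, -0.1]
grip_width: 0.0853
gripper_force: 0.0
```

```bash
python3 -c "
from h import *
p=pose();print(p[0],step([.5423,.2021,.074]).round(2))"
```

```text
[0.54268587 0.19914386 0.18435709] [-0.01  0.06  2.21]
```

Call:
step_arm --targets '[[[0,0,0],[-0.01,0.06,0.5],1],[[0,0,0],[0,0,0.7],1],[[0,0,0],[0,0,0.6],1],[[0,0,0],[0,0,0.4],1],[[0,0,0],[0,0,0],1],[[0,0,0],[0,0,0],-1],[[0,0,0],[0,0,0],-1],[[0,0,0],[0,0,0],-1],[[0,0,0],[0,0,0],-1],[[0,0,0],[0,0,0],-1],[[0,0,0],[0,0,0],-1]]' --force 25

```text
clock: 36.52
tcp_pos: [0.5437, 0.203, 0.0759]
tool_rot: [-0.106, 0.994, -0.0, 0.001]
ft_force: [0.0, -1.3, 5.0]
grip_width: 0.0666
gripper_force: 28.7
```

```bash
python3 -c "
from h import *
p=pose();a=np.load('gB.npz');t=a['p']+p[0]-np.array([.5423,.2021,.073]);print(p,t,step(t).round(2))"
```

```text
(array([0.54366241, 0.2030092 , 0.07590191]), array([-1.06174928e-01,  9.94346424e-01, -1.83806828e-04,  1.42857917e-03])) [ 0.54528066 -0.0739963   0.07788567] [ 1.14 -5.42 -0.04]
```

Call:
step_arm --targets '[[[0,0,0],[0,0,-0.4],-1],[[0,0,0],[0,0,-0.6],-1],[[0,0,0],[0,0,-0.6],-1],[[0,0,0],[0.16,-0.6,0],-1],[[0,0,0],[0.17,-0.8,0],-1],[[0,0,0],[0.17,-0.8,0],-1],[[0,0,0],[0.17,-0.8,0],-1],[[0,0,0],[0.17,-0.8,0],-1],[[0,0,0],[0.16,-0.8,0],-1],[[0,0,0],[0.14,-0.8,0],-1],[[0,0,0],[0,0,0],-1],[[0,0,0],[0,0,0],-1]]'

```text
clock: 38.02
tcp_pos: [0.5433, -0.0724, 0.1542]
tool_rot: [-0.106, 0.994, 0.001, -0.0]
ft_force: [0.1, 0.2, -0.7]
grip_width: 0.0665
gripper_force: 28.7
```

```bash
python3 -c "
from h import *
p=pose();print(p[0],step([.5453,-.0745,.079]).round(2))"
```

```text
[ 0.54334428 -0.07238355  0.1542082 ] [-0.03 -0.05  1.5 ]
```

Call:
step_arm --targets '[[[0,0,0],[-0.02,-0.04,0.4],-1],[[0,0,0],[0,0,0.6],-1],[[0,0,0],[0,0,0.35],-1],[[0,0,0],[0,0,0.08],-1],[[0,0,0],[0,0,0.03],-1],[[0,0,0],[0,0,0],-1],[[0,0,0],[0,0,0],-1]]'

```text
clock: 38.9
tcp_pos: [0.5458, -0.0748, 0.0824]
tool_rot: [-0.106, 0.994, -0.0, 0.001]
ft_force: [0.1, -0.3, -1.6]
grip_width: 0.0668
gripper_force: 28.7
```

```bash
python3 -c "
from h import *
p=pose();print(p[0],step([.5453,-.0745,.078]).round(2))"
```

```text
[ 0.54582248 -0.07476185  0.08236506] [0.01 0.01 0.09]
```

Call:
step_arm --targets '[[[0,0,0],[0,0,0.04],-1],[[0,0,0],[0,0,0.02],-1],[[0,0,0],[0,0,0.02],-1],[[0,0,0],[0,0,0.01],-1],[[0,0,0],[0,0,0],-1],[[0,0,0],[0,0,0],-1]]'

```text
clock: 39.65
tcp_pos: [0.5452, -0.0747, 0.078]
tool_rot: [-0.106, 0.994, -0.0, 0.0]
ft_force: [-2.5, 0.2, 6.6]
grip_width: 0.0667
gripper_force: 29.4
```

Call:
step_arm --targets '[[[0,0,0],[0,0,0],1],[[0,0,0],[0,0,0],1],[[0,0,0],[0,0,0],1],[[0,0,0],[0,0,-0.5],1],[[0,0,0],[0,0,-0.8],1],[[0,0,0],[0,0,-0.9],1],[[0,0,0],[0,0,-0.9],1],[[0,0,0],[0.75,-0.3,-0.4],1],[[0,0,0],[0.75,-0.3,-0.3],1],[[0,0,0],[0.75,-0.3,0],1],[[0,0,0],[0,0,0],1],[[0,0,0],[0,0,0],1]]'

```text
clock: 41.15
tcp_pos: [0.4451, -0.1424, 0.267]
tool_rot: [-0.106, 0.994, 0.0, 0.0]
ft_force: [0.5, 0.1, -0.8]
grip_width: 0.0856
gripper_force: 0.0
```

```bash
python3 -c "
from h import *
p=pose();print(p);np.savez('w9.npz',p=p[0],q=p[1])
a=cams.capture('wrist');cv2.imwrite('pics/w9.png',a[:,:,::-1])
cv2.imwrite('pics/w9b.png',cv2.resize(a[::-1,::-1,::-1][40:240,150:400],None,fx=3,fy=3,interpolation=2))"
```

```text
(array([ 0.44506474, -0.14235688,  0.26697226]), array([-1.06113136e-01,  9.94354009e-01,  1.60984037e-04,  2.84222194e-04]))
```

View pics/w9b.png

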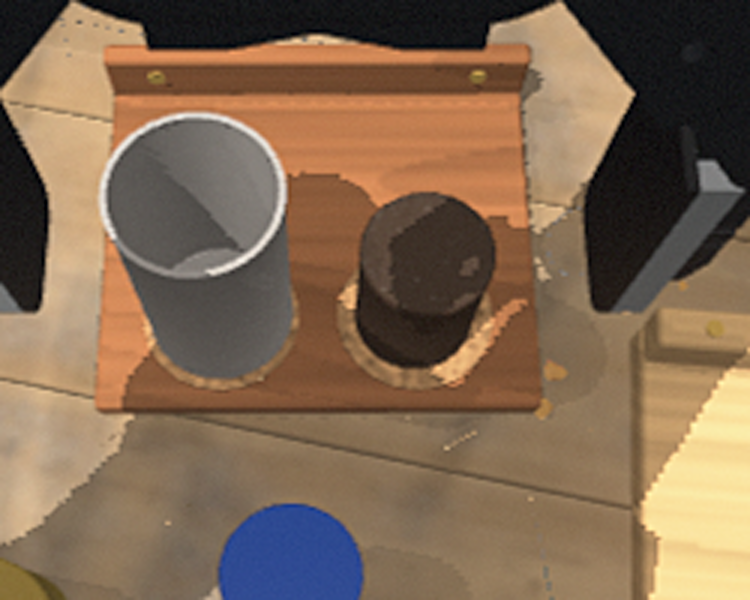

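Both tins stand upright on their pads at virtually the same pixels as before (brush rim centre ≈(194,195), stain top ≈(427,253)). Handing in.

```bash
python3 -c "
from workcell import order
print(order.job_done())"
```

```text
the job is handed in; nothing more can be done
None
```

The job is handed in at about 41 s on the clock: the blank lies flat in the middle of the stop board's bed, within about 2 mm and 1° of parallel to the fence, and both tins stand upright on their rack pads where they were; I gave the wax tin and sanding block no contact.

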